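# Set the hold-down stop of a sanding jig

### The arm

A 6-joint arm with a two-finger parallel gripper is mounted at the origin on the work surface. World frame = base frame: x ahead of the robot, y to its left, z up, the work surface at z = 0. Lengths are in m, angles in rad, forces in N, time in s.
With the tool pointing down it reaches from about 0.3 to 0.775 m from the base axis. Payload 14.6 kg.
Tool frame: the origin (TCP) lies at the centre of the arm's flange, where the gripper is bolted on; the fingertips stand 173 mm ahead of it and the grasp point (between the pads) lies r.grip_point_offset ahead of it (r.grip_point_offset is the distance from the TCP to the grasp point, in m); x points along the fingers, y is the direction in which the jaws open and shut, and the axes are right-handed (so a half turn about x gives the same grasp; the last joint's range is limited). The gripper opens to 85 mm and grips with 20 to 120 N. Pads are 22 mm wide; open, the fingers measure 114 mm over their backs; the gripper's body (76 mm by 85 mm) begins 54 mm behind the grasp point. The pads swing forward as they close: fully open they stand 13 mm farther back than shut.
Start: joints at [-1.218, 0.3, 1.521, -0, 1.321, -0.067], TCP at [0.224, -0.502, 0.405] pointing down, gripper open.
Joint ranges: [-3.03, 3.03], [-0.79, 2.21], [0.23, 2.52], [-1.04, 4.18], [0, 3.07], [-2.55, 2.55]. Speed limits (rad/s): [2.22, 2.22, 2.57, 3.14, 3.14, 3.14].

### API

Orientations are given as a 3x3 rotation matrix whose columns are the frame's x, y, z axes.
In Python, from workcell import sensors, grab_frame, r gives the robot as it stands. The module is installed in compiled form; this text tells all that it offers.
- The arm moves only by the shell command python3 -m pendant 'ROWS'. ROWS is JSON, a list that holds one entry, the list of rows, each a list of 7 numbers: the shift along the tool's x, y, z in units of 0.15 m (1.0 is 0.15 m), then the turn, a rotation vector about the tool's x, y, z in units of 180 degrees (1.0 is 180 degrees), then the gripper's target within -1 to 1 (shut at 1, half-way at 0, fully open at -1). A call has 1 to 20 rows; each row is the pose to reach, as a shift and turn from the pose commanded when the call began, along the tool's axes at that moment, turning the shorter way round; what a row does not reach only later rows make up. A row lasts 1/10 s, in which the tool goes at most 50 mm and 8.59 degrees, less where a joint would pass 70% of its speed; a pose out of reach is approached as far as the arm can. A call with a number of a shift or a turn outside -1 to 1 is refused whole. A call with a gripper value outside its range is refused whole. The fingers move at their own pace and stop on an object; the grip force is fixed at half the most. Time passes only in rows, so rows that repeat a pose let the fingers close. It gives the time, the measured TCP pose, the force and the opening at its end, in the units of the state.
- sensors.get_obs(): the state, without advancing time (a new reading comes with each control period).
- grab_frame(name): name is "scene" or "top" or "wrist"; returns a dict with "pixels" (480x640x3 uint8, red, green, blue), "vfov" (degrees; the focal length in pixels is half the picture's height over the tangent of half this angle, whatever the lens; pixels are square), "cx", "cy" (the principal point, pixels), "cam_to_world" (4x4, takes a point from camera to world coordinates). Camera axes: x right, y down, z forward; pixel columns grow to the right and rows downward; lengths in m; the calibration is good to about 2 mm. A picture is of the moment at which its call begins. There is no depth.
- r.close_job(): hands the job in, once; it reports no verdict.
The state is a dict: "time_s": time; "joints": joint angles; "joint_vel": joint speeds; "joint_torque": joint torques, N m; "eef_pos": TCP position; "orientation": TCP orientation; "contact_force": force on the tool from outside, world axes, zero at the start; "moment": the same for the moment, N m; "width": finger opening in m.
Only numpy, scipy, OpenCV 4.12 (cv2) and the standard library are available. Lean on these libraries where they do the work, as an engineer would, in place of code of your own. Each camera call takes 0.05 s, during which the arm holds its last target.

### The job

Swing the red-handled toggle clamp of the sanding jig over centre so that it clamps the wooden blank by itself. Then turn the brass thumbscrew clockwise until it seats on the blank, back it off a quarter turn, and finish there still gripping the screw by its wing, holding it still (do not let go at the end). Leave the clamp shut, the blank in its nest, and the tin, offcut and tape roll where they are.

Things in the scene. Friction and masses are not known exactly. Their poses are not given: they have to be found in the camera images.
- jig: the fixed sanding jig: plywood base 150 (x) x 350 (y) x 18 mm thick, standing on the table; origin at the centre of its underside, z up. Along its y axis stand: at y = -105 the thumbscrew on a grey steel bracket (post at y = -151, flat arm 36 mm wide, its top 72 mm above the table), at y = -128 to +18 the nest with the blank, at y = +70 the toggle clamp. All the mechanisms lie on the jig's x = 0 line
- clamp_pivot (a point): the clamp's hinge axis, 63 mm above the table; the axis runs along the jig's x, the point's axes are the jig's
- clamp (a joint): angle of the toggle clamp about its pivot, rad: 0 open (the steel press arm stands up, the handle lies back, nearly level towards the jig's +y); about 1.45 closed (arm level towards -y with its pad on the blank, handle up, leaning 0.15 rad towards +y). Over-centre spring: below about 0.75 it swings back open, above it snaps shut and stays. Holding it against the spring takes up to about 4 N at the handle. The handle turns about the jig's +x axis as it closes
- clamp_grip (a point): centre of the red barrel at the end of the clamp's handle, 100 mm from the pivot; barrel 24 mm across, 34 mm long, its length along the jig's x (flat ends to pinch across x), rod to the pivot 10 mm thick. About 62 mm above the table when open, 162 mm when closed
- clamp_pad: black rubber pad 20 mm across under the clamp's press arm, 70 mm from the pivot; origin at the centre of its pressing face
- thumbscrew (a joint): angle of the thumbscrew, rad: 0 is seated on the blank (hard stop); negative is backed off; it grows as the screw turns clockwise seen from above. It starts 1.9 to 3.0 rad short of the seat. Turning takes about 0.06 N m and it stays where it is left; the thread moves the screw 4 mm per turn, down when clockwise
- wing: the brass wing of the thumbscrew, on its vertical axis: flat bar 36 mm long (its own x), 10 mm thick (its own y), 24 mm high; origin at its centre, about 98 mm above the table when seated and up to 2 mm higher before; its lower edge is 14 mm above the bracket's arm. When the screw is seated the wing's length lies along the jig's x
- blank_center (a point): centre of the loose pale wooden blank lying in the jig's nest, 44 (x) x 145 (y) x 26 mm high, on the 18 mm base between 12 mm high rails
- blank: the same wooden blank; origin at the centre of its underside
- wax_tin: bystander: round steel tin, 72 mm across, 30 mm high, beyond the jig; origin at the centre of its underside
- offcut: bystander: wooden offcut 100 x 34 x 22 mm, to the right of the jig; origin at the centre of its underside
- tape_roll: bystander: yellow tape roll, 90 mm across, 24 mm high, to the left of the jig; origin at the centre of its underside

How it is judged:
On the way, in this order (a step that is already met when the one before it is completed fails the run):
1. the toggle clamp is swung shut and presses the blank, screw not yet seated (value of joint clamp above 1.38 rad and contact force between clamp_pad and blank above 2 N and value of joint thumbscrew below -0.3 rad), for 0.3 s.
2. the thumbscrew is seated with the clamp shut (value of joint thumbscrew above -0.1 rad and value of joint clamp above 1.38 rad), for 0.1 s.
At the end, for the whole second after the job is handed in: thumbscrew backed off from its seat by a quarter turn (1.57 rad, within 0.3 rad), still, gripped by the fingers at the wing (over 4 N), with the clamp shut by itself (over 1.38 rad, pad pressing the blank by over 2 N) and the blank within 8 mm of where it lay (value of joint thumbscrew between -1.87 and -1.27 rad and velocity of joint thumbscrew between -0.1 and 0.1 rad/s and contact force between the fingers and wing above 4 N and value of joint clamp above 1.38 rad and contact force between clamp_pad and blank above 2 N and distance of blank from where it was at the start of the episode below 0.008 m); the arm keeps its last pose, push and grip.
It fails at once if a bystander is disturbed (moved by over 20 mm) (distance of any of wax_tin, offcut, tape_roll from where it was at the start of the episode above 0.02 m).
It fails at once if the blank leaves its nest (z of blank in the frame of jig above 0.03 m).
It also fails if it takes over 58 s, if anything falls off the work surface, if the arm or the gripper's body presses on something with over 40 N, if the wrist force passes 120 N, or if a joint passes its speed limit or range.

## Working session

There is one attempt and no reset: what is moved stays moved. The work goes in short steps, Python scripts to look and compute and a shell command to move; the robot and the scene stay as the last step left them, time stands still between calls to the robot, and variables do not carry over. Pictures are saved under pics/ and viewed, and the job is handed in when it is done.

```bash
mkdir -p pics; cat > h.py <<'E'
import numpy as np,cv2
from workcell import sensors,grab_frame,r
def snap(n,f):
    d=grab_frame(n); cv2.imwrite('pics/'+f,d['pixels'][:,:,::-1]); 
    np.savez('pics/'+f+'.npz',**{k:np.array(v) for k,v in d.items()}); return d
def K(d):
    f=240/np.tan(np.radians(float(d['vfov']))/2); return f,float(d['cx']),float(d['cy'])
def ray(d,u,v,z):
    f,cx,cy=K(d);T=np.array(d['cam_to_world']);w=T[:3,:3]@np.array([(u-cx)/f,(v-cy)/f,1]);o=T[:3,3]
    return o+w*(z-o[2])/w[2]
def proj(d,p):
    f,cx,cy=K(d);T=np.array(d['cam_to_world']);c=T[:3,:3].T@(np.array(p)-T[:3,3]);return np.array([cx+f*c[0]/c[2],cy+f*c[1]/c[2]])
def load(f): return dict(np.load('pics/'+f+'.npz'))
E
python3 - <<'E'
from h import *
for n in ['scene','top','wrist']:
    d=snap(n,n+'0.png'); print(n,d['vfov'],d['cx'],d['cy'],np.round(d['cam_to_world'],3).tolist())
o=sensors.get_obs();print(o, r.grip_point_offset)
E
```

```text
scene 50.94986085413704 306.6617120798987 231.78260797574967 [[0.5, 0.604, -0.62, 1.423], [0.866, -0.345, 0.362, -0.5], [0.005, -0.718, -0.696, 1.032], [0.0, 0.0, 0.0, 1.0]]
top 42.091652197291445 328.26158539786655 249.0192522038532 [[-0.021, -0.985, 0.169, 0.303], [-1.0, 0.022, 0.004, -0.007], [-0.008, -0.169, -0.986, 1.686], [0.0, 0.0, 0.0, 1.0]]
wrist 67.47188195329778 329.3353683376474 243.15332067587156 [[0.407, -0.882, -0.237, 0.284], [-0.914, -0.393, -0.105, -0.476], [-0.001, 0.259, -0.966, 0.374], [0.0, 0.0, 0.0, 1.0]]
{'time_s': 0.15, 'joints': array([-1.21760879e+00,  3.00327143e-01,  1.52142679e+00, -3.78436345e-05,
        1.32074297e+00, -6.66138366e-02]), 'joint_vel': array([ 0.00064088, -0.00222752, -0.0011561 ,  0.00065909,  0.00051544,
       -0.00047271]), 'joint_torque': array([ 1.93040883e-03, -5.43657231e+01, -3.61885893e+01, -9.51665925e-06,
        3.16208432e-03,  1.81632271e-05]), 'eef_pos': array([ 0.22414677, -0.50222251,  0.4042655 ]), 'orientation': array([[-3.47173299e-04,  4.07587492e-01, -9.13166094e-01],
       [ 8.35748504e-04, -9.13165712e-01, -4.07587639e-01],
       [-9.99999590e-01, -9.04680743e-04, -2.36138834e-05]]), 'contact_force': array([-0.03283047,  0.01706948, -0.47391225]), 'moment': array([-0.05844448,  0.03730381,  0.02185476]), 'width': 0.08555651370920724} 0.1547
```

View pics/scene0.png

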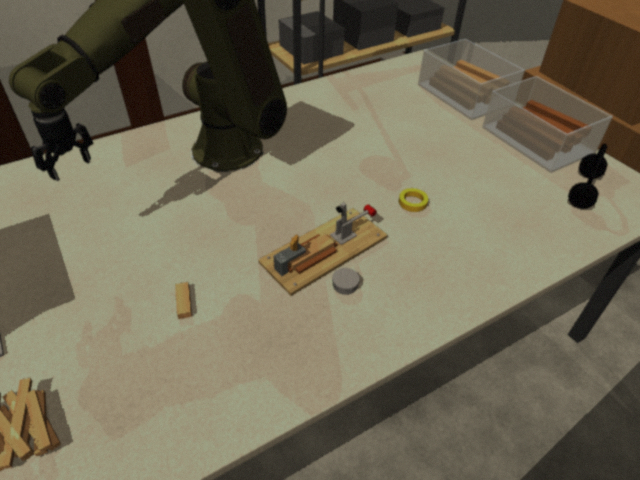

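View pics/top0.png

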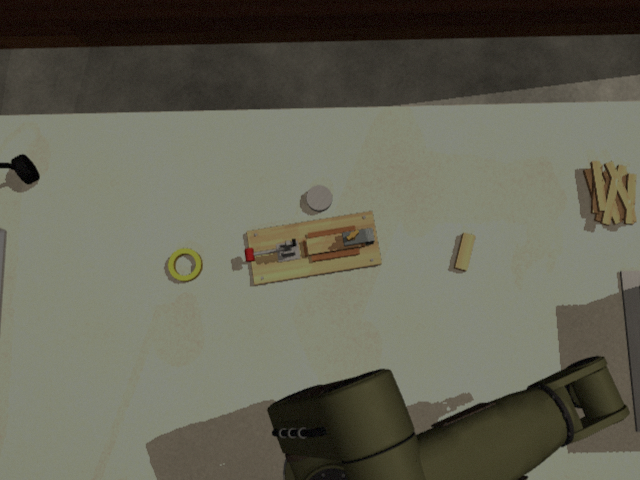

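View pics/wrist0.png

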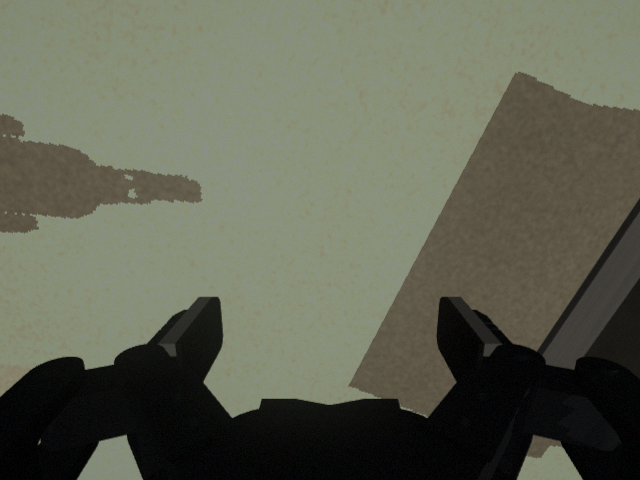

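The top view shows the jig at about (247–382, 211–285), with the red barrel on the left at about (250,255), the screw near (352,238), the tin at (319,198), the tape at (185,265) and the offcut at (464,252). I'll zoom in to measure.

```bash
python3 - <<'E'
from h import *
a=cv2.imread('pics/top0.png')[195:300,235:395]; cv2.imwrite('pics/topz.png',cv2.resize(a,None,fx=5,fy=5,interpolation=cv2.INTER_CUBIC))
a=cv2.imread('pics/scene0.png')[190:300,250:400]; cv2.imwrite('pics/scenez.png',cv2.resize(a,None,fx=5,fy=5,interpolation=cv2.INTER_CUBIC))
E
```

```text
(no output)
```

View pics/topz.png

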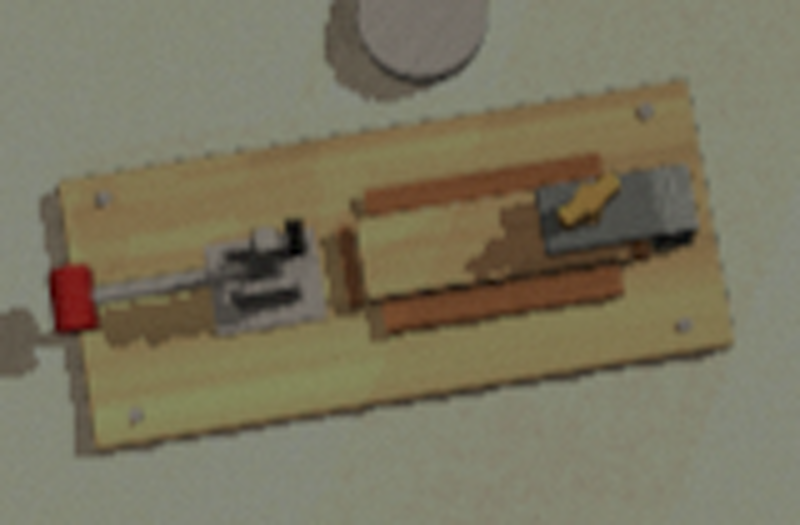

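View pics/scenez.png

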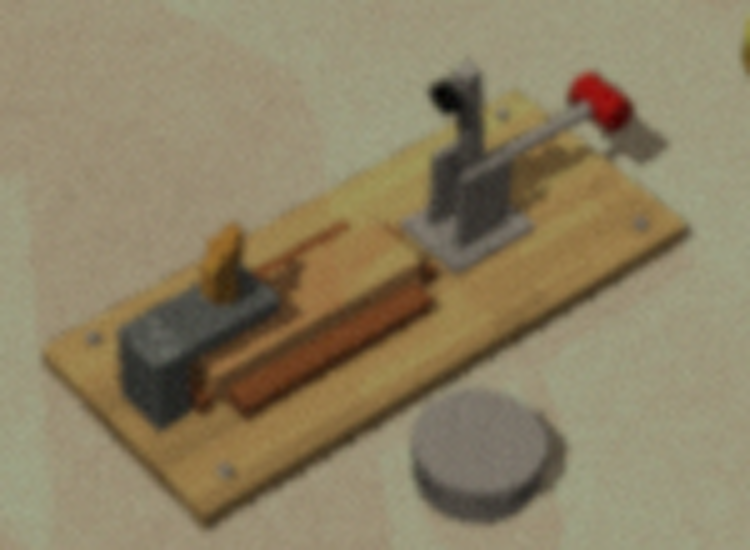

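```bash
cat >> h.py <<'E'
def jigfit(obs):
    # obs: list of (d,(u,v),jigpoint)
    from scipy.optimize import least_squares
    def P(p,q): c,s=np.cos(p[2]),np.sin(p[2]); return np.array([p[0]+c*q[0]-s*q[1],p[1]+s*q[0]+c*q[1],q[2]])
    f=lambda p:np.concatenate([proj(d,P(p,q))-np.array(uv) for d,uv,q in obs])
    s=least_squares(f,[0.5,0,0],loss='soft_l1'); return s.x,f(s.x).reshape(-1,2)
E
python3 - <<'E'
from h import *
t=load('top0.png');s=load('scene0.png')
def tz(u,v): return (235+u/5-.4,195+v/5-.4)
def sz(u,v): return (250+u/5-.4,190+v/5-.4)
C=dict(a=(.075,.175,.018),b=(.075,-.175,.018),c=(-.075,-.175,.018),d=(-.075,.175,.018))
ot=[(t,tz(62,183),C['a']),(t,tz(688,85),C['b']),(t,tz(732,345),C['c']),(t,tz(95,447),C['d'])]
os=[(s,sz(690,230),C['a']),(s,sz(205,515),C['b']),(s,sz(42,355),C['c']),(s,sz(517,92),C['d'])]
for o in (ot,os,ot+os):
    p,e=jigfit(o); print(p,np.round(e,1).tolist())
for n,(u,v),z in [('grip',(75,299),.062),('wing',(589,200),.110)]:
    w=ray(t,*tz(u,v),z); c,s_=np.cos(p[2]),np.sin(p[2]); dx=w[:2]-p[:2]; print(n,w,'jig',c*dx[0]+s_*dx[1],-s_*dx[0]+c*dx[1])
a=ray(t,*tz(560,215),.11);b=ray(t,*tz(618,182),.11);print('wing dir',b-a, np.linalg.norm(b-a),np.arctan2(*(b-a)[[1,0]])-p[2])
for n,uv,z in [('tin',(319,198),.03),('tape',(185,265),.02),('offcut',(464,252),.02)]: print(n,ray(t,*uv,z))
E
```

```text
[0.59416334 0.03986985 0.13577692] [[-1.0, -0.6], [0.2, -0.8], [0.8, 0.7], [-0.1, 0.6]]
[0.59881641 0.04011051 0.14258151] [[0.4, -0.5], [-0.0, 1.3], [-0.4, -0.6], [0.0, -0.1]]
[0.5959482  0.04049984 0.13832431] [[-1.3, -1.1], [-0.1, -1.5], [0.5, -0.1], [-0.3, 0.1], [0.0, -0.9], [-0.7, 0.4], [-0.8, -1.6], [-0.1, -0.6]]
grip [0.57136272 0.20773018 0.062     ] jig -0.0012923249992366909 0.16902296801173247
wing [ 0.60915344 -0.0633952   0.11      ] jig -0.0012463192719472087 -0.10472346786400295
wing dir [ 0.01662577 -0.03031794  0.        ] 0.034577361233075164 -1.207521717113776
tin [0.72862704 0.02218914 0.03      ]
tape [0.55316859 0.38808808 0.02      ]
offcut [ 0.57195247 -0.36685427  0.02      ]
```

```bash
cat >> h.py <<'E'
JX,JY,JA=0.596,0.0405,0.138
def jw(q): c,s=np.cos(JA),np.sin(JA); return np.array([JX+c*q[0]-s*q[1],JY+s*q[0]+c*q[1],q[2]])
def goal(gp,head):
    "grip point world, heading of tool y; prints shift/turn in units"
    from scipy.spatial.transform import Rotation as R
    o=sensors.get_obs();M=o['orientation'];T=np.array(gp)+[0,0,r.grip_point_offset]
    h=head; G=np.array([[0,np.cos(h),0],[0,np.sin(h),0],[-1,0,0]],float); G[:,2]=np.cross(G[:,0],G[:,1])
    print('t',o['time_s'],'shift',np.round(M.T@(T-o['eef_pos'])/.15,3),'turn',np.round(R.from_matrix(M.T@G).as_rotvec()/np.pi,3),'F',np.round(o['contact_force'],1),'M',np.round(o['moment'],2),'w',round(float(o['width']),4),'q',np.round(o['joints'],2))
E
python3 -m pendant '[[[0,-0.8,-1,0,0,0,-1],[0,-0.8,-1,0,0,0,-1],[0,-0.8,-1,0,0,0,-1],[0,-0.8,-1,0,0,0,-1]]]'
python3 -m pendant '[[[0,-0.8,-1,0,0,0,-1],[0,-0.8,-1,0,0,0,-1],[0,-0.8,-1,0,0,0,-1],[0,-0.8,-1,0,0,0,-1]]]'
python3 -m pendant '[[[0,-0.8,-1,0,0,0,-1],[0,-0.8,-1,0,0,0,-1],[0,-0.8,-1,0,0,0,-1],[0,-0.8,-1,0,0,0,-1]]]'
python3 -c "
from h import *
goal(jw([0,.17,.16]),JA)"
```

```text
time_s: 0.55
eef_pos: [0.3127, -0.3294, 0.4046]
orientation: [[-0.0, 0.408, -0.913], [0.0, -0.913, -0.408], [-1.0, -0.0, -0.0]]
contact_force: [0.9, -1.1, -0.6]
width: 0.0858
time_s: 0.95
eef_pos: [0.4008, -0.1585, 0.4048]
orientation: [[0.0, 0.408, -0.913], [0.0, -0.913, -0.408], [-1.0, 0.0, -0.0]]
contact_force: [0.4, -1.4, -0.1]
width: 0.0853
time_s: 1.35
eef_pos: [0.4889, 0.0124, 0.4046]
orientation: [[0.0, 0.408, -0.913], [0.0, -0.913, -0.408], [-1.0, -0.0, -0.0]]
contact_force: [0.7, -1.3, -0.2]
width: 0.0853
t 1.35 shift [ 0.6   -0.968 -1.044] turn [-0.41 -0.   -0.  ] F [ 0.7 -1.3 -0.2] M [ 0.03 -0.04  0.04] w 0.0853 q [-0.05  0.16  1.69  0.    1.29  1.1 ]
```

```bash

python3 -m pendant '[[[0.3,-0.97,-1,-0.41,0,0,-1],[0.3,-0.97,-1,-0.41,0,0,-1],[0.3,-0.97,-1,-0.41,0,0,-1],[0.3,-0.97,-1,-0.41,0,0,-1],[0.3,-0.97,-1,-0.41,0,0,-1],[0.3,-0.97,-1,-0.41,0,0,-1],[0.3,-0.97,-1,-0.41,0,0,-1],[0.3,-0.97,-1,-0.41,0,0,-1],[0.3,-0.97,-1,-0.41,0,0,-1],[0.3,-0.97,-1,-0.41,0,0,-1],[0.3,-0.97,-1,-0.41,0,0,-1]]]'
python3 -c "
from h import *
goal(jw([0,.17,.11]),JA)
snap('wrist','w1.png')"
```

```text
time_s: 2.45
eef_pos: [0.566, 0.2039, 0.3595]
orientation: [[-0.0, 0.991, 0.134], [-0.0, 0.134, -0.991], [-1.0, -0.0, 0.0]]
contact_force: [0.8, 0.1, 0.4]
width: 0.0855
t 2.45 shift [ 0.632  0.048 -0.027] turn [-0.001  0.     0.   ] F [0.8 0.1 0.4] M [0.02 0.04 0.03] w 0.0855 q [0.28 0.45 1.42 0.   1.27 0.15]
```

View pics/w1.png

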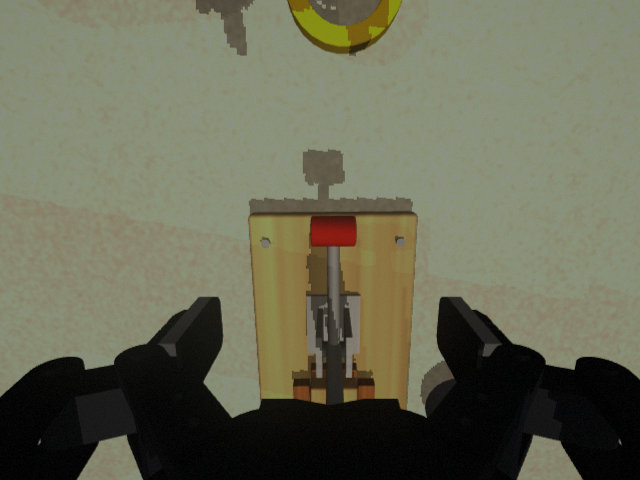

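The wrist view shows the red barrel at (334,231), with the jig's +y corners at (250,213) and (416,212). I'll use these to refine the pose.

```bash
python3 - <<'E'
from h import *
w=load('w1.png')
print(ray(w,333.5,231,.066), jw([0,.17,.062]))
a=ray(w,250,213,.018);b=ray(w,416.5,212,.018);print(a,b,np.linalg.norm(a-b),jw([-.075,.175,.018]),jw([.075,.175,.018]), np.arctan2(*(b-a)[[1,0]]))
E
```

```text
[0.56884343 0.20757086 0.066     ] [0.57261439 0.20888383 0.062     ]
[0.49611688 0.20289947 0.018     ] [0.64064791 0.22316866 0.018     ] 0.14594539238308116 [0.4976396  0.20351911 0.018     ] [0.64621356 0.22415347 0.018     ] 0.1393323781041239
```

```bash
sed -i 's/^JX,JY,JA=.*/JX,JY,JA=0.594,0.0402,0.138/' h.py
python3 -m pendant '[[[0.3,0.034,-0.025,0,0,0,-1],[0.6,0.034,-0.025,0,0,0,-1],[0.8,0.034,-0.025,0,0,0,-1],[0.95,0.034,-0.025,0,0,0,-1],[0.95,0.034,-0.025,0,0,0,-1],[0.95,0.034,-0.025,0,0,0,-1]]]'
python3 -m pendant '[[[0,0,0,0,0,0,0],[0,0,0,0,0,0,1],[0,0,0,0,0,0,1],[0,0,0,0,0,0,1],[0,0,0,0,0,0,1],[0,0,0,0,0,0,1],[0,0,0,0,0,0,1],[0,0,0,0,0,0,1],[0,0,0,0,0,0,1],[0,0,0,0,0,0,1]]]'
python3 -c "
from h import *
goal(jw([0,.17,.062]),JA)
snap('wrist','w2.png')"
```

```text
time_s: 3.1
eef_pos: [0.5708, 0.2084, 0.2179]
orientation: [[0.0, 0.991, 0.136], [0.0, 0.136, -0.991], [-1.0, 0.0, -0.0]]
contact_force: [-0.3, 1.0, 0.1]
width: 0.0853
time_s: 4.1
eef_pos: [0.5693, 0.2084, 0.2183]
orientation: [[-0.006, 0.991, 0.137], [-0.001, 0.137, -0.991], [-1.0, -0.006, 0.001]]
contact_force: [-26.4, -4.7, 22.8]
width: 0.0328
t 4.1 shift [ 0.01   0.009 -0.   ] turn [-0.     0.     0.002] F [-26.4  -4.7  22.8] M [-0.88  4.27  0.26] w 0.0328 q [0.29 0.63 1.51 0.   1.01 0.15]
```

View pics/w2.png

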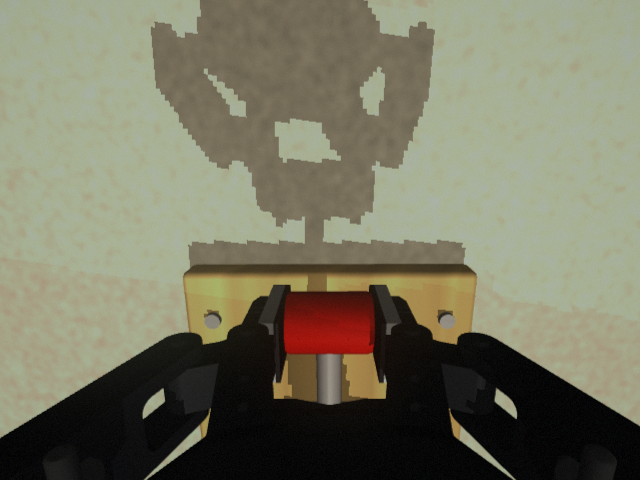

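The barrel is pinched, 33 mm between the pads, with a 26 N sideways preload. I'll shift about 2 mm to relieve it and follow the arc.

```bash

python3 -m pendant '[[[0,-0.013,0,0,0,0,1],[-0.05,-0.013,0.002,0,0,0,1],[-0.1,-0.013,0.007,0,0,0,1],[-0.15,-0.013,0.017,0,0,0,1],[-0.197,-0.013,0.03,0,0,0,1],[-0.244,-0.013,0.046,0,0,0,1],[-0.29,-0.013,0.066,0,0,0,1]]]'
python3 -c "
from h import *
goal(jw([0,.17,.062]),JA)"
```

```text
time_s: 4.85
eef_pos: [0.5698, 0.1979, 0.2609]
orientation: [[-0.001, 0.991, 0.137], [-0.0, 0.137, -0.991], [-1.0, -0.002, 0.0]]
contact_force: [-4.2, -3.1, -10.0]
width: 0.0332
t 4.85 shift [ 0.295  0.016 -0.07 ] turn [-0.  0.  0.] F [ -4.2  -3.1 -10. ] M [-0.02  0.79  0.17] w 0.0332 q [ 0.27  0.56  1.5  -0.    1.08  0.14]
```

```bash

python3 -m pendant '[[[-0.044,0,0.024,0,0,0,1],[-0.086,0,0.05,0,0,0,1],[-0.127,0,0.08,0,0,0,1],[-0.164,0,0.113,0,0,0,1],[-0.2,0,0.149,0,0,0,1],[-0.232,0,0.186,0,0,0,1],[-0.262,0,0.227,0,0,0,1],[-0.288,0,0.269,0,0,0,1],[-0.311,0,0.313,0,0,0,1],[-0.331,0,0.359,0,0,0,1],[-0.348,0,0.407,0,0,0,1],[-0.361,0,0.455,0,0,0,1],[-0.368,0,0.49,0,0,0,1]]]'
python3 -c "
from h import *
goal(jw([0,.0848,.162]),JA);snap('wrist','w3.png')"
```

```text
time_s: 6.15
eef_pos: [0.5799, 0.125, 0.3169]
orientation: [[0.0, 0.991, 0.136], [0.0, 0.136, -0.991], [-1.0, 0.0, -0.0]]
contact_force: [-5.5, 0.3, -3.6]
width: 0.0327
t 6.15 shift [0.002 0.015 0.008] turn [-0. -0. -0.] F [-5.5  0.3 -3.6] M [0.52 1.01 0.06] w 0.0327 q [0.15 0.48 1.49 0.   1.18 0.01]
```

View pics/w3.png

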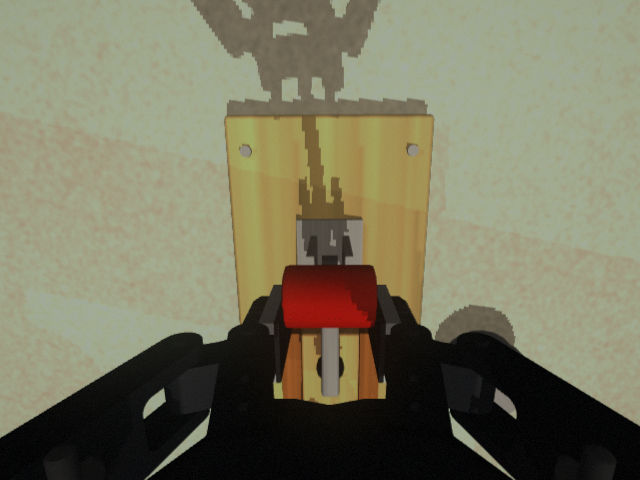

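The barrel is near the closed pose, within 2 mm. I'll nudge it a little further, release and rise.

```bash

python3 -m pendant '[[[0,0,0.015,0,0,0,1],[0,0,0.015,0,0,0,1],[0,0,0.015,0,0,0,-1],[0,0,0.015,0,0,0,-1],[0,0,0.015,0,0,0,-1],[0,0,0.015,0,0,0,-1],[0,0,0.015,0,0,0,-1],[-0.3,0,0.015,0,0,0,-1],[-0.4,0,0.015,0,0,0,-1],[-0.4,0,0.015,0,0,0,-1]]]'
python3 -c "
from h import *
import cv2
goal(jw([0,-.105,.17]),.50)
d=snap('scene','s4.png')
cv2.imwrite('pics/s4z.png',cv2.resize(cv2.imread('pics/s4.png')[150:300,250:400],None,fx=4,fy=4,interpolation=cv2.INTER_CUBIC))"
```

```text
time_s: 7.2
eef_pos: [0.5805, 0.1232, 0.3786]
orientation: [[0.005, 0.991, 0.137], [0.001, 0.137, -0.991], [-1.0, 0.005, -0.0]]
contact_force: [-0.1, -0.5, -1.1]
width: 0.0854
t 7.2 shift [0.359 0.013 1.261] turn [-0.116  0.    -0.001] F [-0.1 -0.5 -1.1] M [ 0.02 -0.01  0.  ] w 0.0854 q [0.15 0.42 1.42 0.   1.3  0.01]
```

View pics/s4z.png

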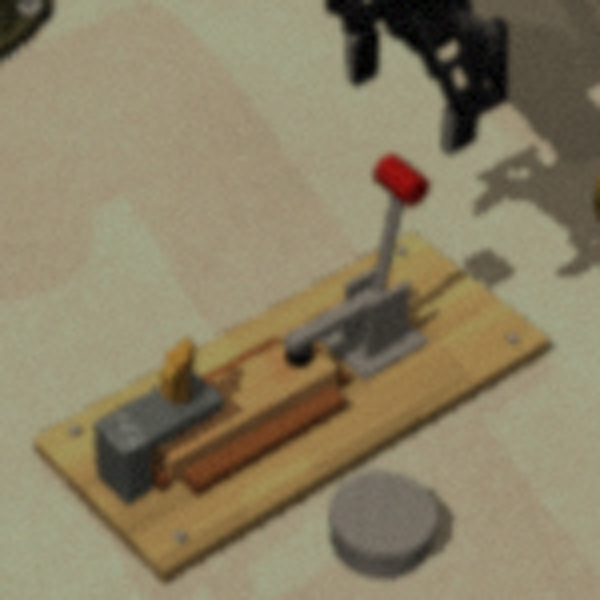

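The clamp is shut: the arm is level with its pad on the blank and the handle is up. Next is the thumbscrew.

```bash

python3 -m pendant '[[[0,0,0.3,0,0,0,-1],[0,0,0.6,0,0,0,-1],[0,0.013,0.9,-0.05,0,0,-1],[0,0.013,1,-0.1,0,0,-1],[0,0.013,1,-0.116,0,0,-1]]]'
python3 -m pendant '[[[0.05,-0.09,0.243,0,0,0,-1],[0.05,-0.09,0.243,0,0,0,-1],[0.05,-0.09,0.243,0,0,0,-1]]]'
python3 -c "
from h import *
goal(jw([0,-.105,.17]),.50)
snap('wrist','w5.png')"
```

```text
time_s: 7.75
eef_pos: [0.6029, -0.0276, 0.3741]
orientation: [[-0.002, 0.876, 0.483], [-0.0, 0.483, -0.876], [-1.0, -0.002, -0.001]]
contact_force: [0.4, -0.0, -1.5]
width: 0.0852
time_s: 8.05
eef_pos: [0.6084, -0.064, 0.3669]
orientation: [[-0.002, 0.878, 0.479], [0.0, 0.479, -0.878], [-1.0, -0.002, -0.002]]
contact_force: [-0.1, 0.5, -1.0]
width: 0.0856
t 8.05 shift [ 0.281  0.002 -0.001] turn [ 0.    -0.     0.001] F [-0.1  0.5 -1. ] M [-0.03 -0.02  0.  ] w 0.0856 q [-0.16  0.47  1.38  0.    1.3  -0.66]
```

View pics/w5.png

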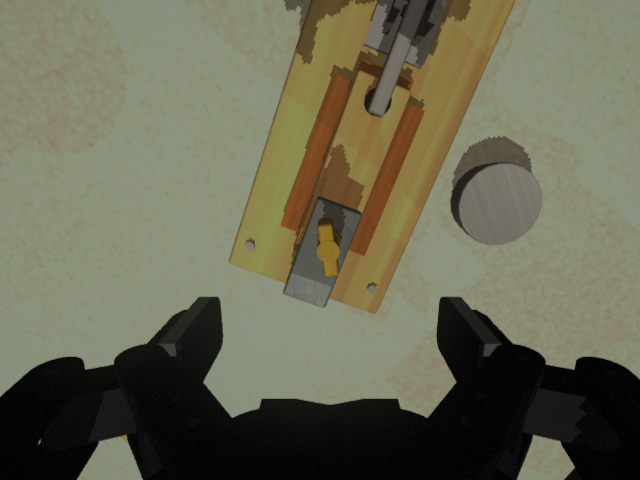

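```bash
python3 -c "
import cv2
cv2.imwrite('pics/w5z.png',cv2.resize(cv2.imread('pics/w5.png')[190:320,270:390],None,fx=5,fy=4.6,interpolation=cv2.INTER_CUBIC)) if 0 else cv2.imwrite('pics/w5z.png',cv2.resize(cv2.imread('pics/w5.png')[195:315,270:400],None,fx=5,fy=5,interpolation=cv2.INTER_CUBIC))"
```

```text
(no output)
```

View pics/w5z.png

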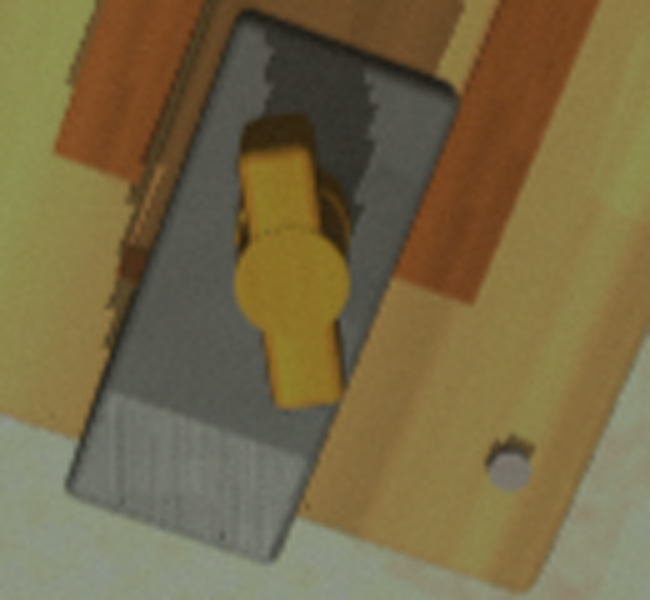

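```bash
python3 - <<'E'
from h import *
w=load('w5.png')
p=lambda u,v,z:ray(w,270+u/5-.4,195+v/5-.4,z)
a=p(279,152,.111);b=p(308,404,.111);h=p(292,280,.112);print(a,b,np.linalg.norm(a-b),'mid',(a+b)/2,'hub',h,'exp',jw([0,-.105,.11]))
d=b-a;print('wing ang',np.arctan2(d[1],d[0]),'rel jig',np.arctan2(d[1],d[0])-JA, 'heading for tool y',np.arctan2(d[1],d[0])+np.pi/2)
print('hub dia',np.linalg.norm(p(235,285,.112)-p(349,285,.112)),'thick',np.linalg.norm(p(242,180,.111)-p(315,172,.111)))
c1=p(247,12,.072);c2=p(458,88,.072);print('arm w',np.linalg.norm(c1-c2),'ang',np.arctan2(*(c2-c1)[[1,0]]))
E
```

```text
[ 0.59785343 -0.05121853  0.111     ] [ 0.6175634 -0.0795083  0.111    ] 0.034478887161082966 mid [ 0.60770841 -0.06536342  0.111     ] hub [ 0.60734751 -0.06517376  0.112     ] exp [ 0.60844405 -0.06380178  0.11      ]
wing ang -0.9622766964359318 rel jig -1.1002766964359318 heading for tool y 0.6085196303589647
hub dia 0.014846740343570962 thick 0.009459114936725072
arm w 0.03334054666039508 ang 0.15250399214818902
```

The wing's midpoint is at (0.608, -0.065), 34 mm long and at jig angle ≈ -1.10, so the screw is at about -2.04. All of that agrees with the given sizes. I'll descend and grip.

```bash

python3 -m pendant '[[[0.2,-0.006,0,-0.033,0,0,-1],[0.4,-0.006,0,-0.033,0,0,-1],[0.6,-0.006,0,-0.033,0,0,-1],[0.7,-0.006,0,-0.033,0,0,-1],[0.735,-0.006,0,-0.033,0,0,-1],[0.735,-0.006,0,-0.033,0,0,-1],[0.735,-0.006,0,-0.033,0,0,-1]]]'
python3 -m pendant '[[[0,0,0,0,0,0,0],[0,0,0,0,0,0,0.3],[0,0,0,0,0,0,1],[0,0,0,0,0,0,1],[0,0,0,0,0,0,1],[0,0,0,0,0,0,1],[0,0,0,0,0,0,1],[0,0,0,0,0,0,1],[0,0,0,0,0,0,1],[0,0,0,0,0,0,1]]]'
python3 -c "
from h import *
goal([.6078,-.0648,.102],.6)
snap('wrist','w6.png')"
```

```text
time_s: 8.8
eef_pos: [0.608, -0.0639, 0.2596]
orientation: [[0.002, 0.822, 0.569], [-0.0, 0.569, -0.822], [-1.0, 0.001, 0.001]]
contact_force: [-0.1, -0.3, 0.3]
width: 0.0853
time_s: 9.8
eef_pos: [0.6074, -0.0644, 0.2584]
orientation: [[-0.001, 0.823, 0.569], [-0.001, 0.569, -0.823], [-1.0, -0.001, -0.0]]
contact_force: [-7.1, -2.1, 5.3]
width: 0.0104
t 9.8 shift [0.011 0.001 0.004] turn [ 0.002 -0.     0.   ] F [-7.1 -2.1  5.3] M [-0.43  1.08  0.01] w 0.0104 q [-0.17  0.58  1.48 -0.    1.08 -0.77]
```

View pics/w6.png

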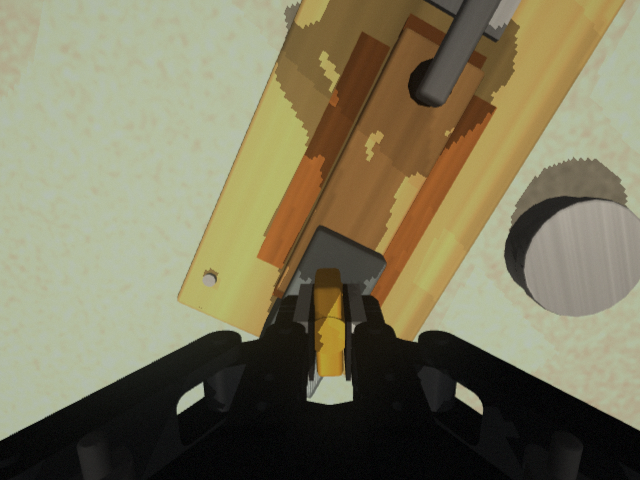

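The bar is gripped (10.4 mm) at screw ≈ -2.04. I'll turn 1.7 rad clockwise first, lowering with the thread.

```bash

python3 -m pendant '[[[0.0005,0,0,0.04,0,0,1],[0.001,0,0,0.08,0,0,1],[0.0015,0,0,0.12,0,0,1],[0.002,0,0,0.16,0,0,1],[0.0025,0,0,0.2,0,0,1],[0.003,0,0,0.24,0,0,1],[0.004,0,0,0.28,0,0,1],[0.0045,0,0,0.32,0,0,1],[0.005,0,0,0.36,0,0,1],[0.0055,0,0,0.4,0,0,1],[0.006,0,0,0.44,0,0,1],[0.0065,0,0,0.48,0,0,1],[0.007,0,0,0.51,0,0,1],[0.0073,0,0,0.54,0,0,1],[0.0073,0,0,0.54,0,0,1]]]'
python3 -c "
from h import *
goal([.6078,-.0648,.102],JA)"
```

```text
time_s: 11.35
eef_pos: [0.6075, -0.0644, 0.2573]
orientation: [[-0.001, 0.458, -0.889], [-0.001, -0.889, -0.458], [-1.0, 0.0, 0.001]]
contact_force: [-5.5, -3.4, 5.1]
width: 0.0113
t 11.35 shift [ 0.004  0.004 -0.001] turn [-0.392  0.     0.   ] F [-5.5 -3.4  5.1] M [-0.5   0.9  -0.03] w 0.0113 q [-0.17  0.58  1.48 -0.    1.08  0.93]
```

```bash

m(){ python3 -c "
from h import *
o=sensors.get_obs();y=o['orientation'][:,1];print('head',round(float(np.arctan2(y[1],y[0])),3),'M',np.round(o['moment'],3),'F',np.round(o['contact_force'],1),'w',round(float(o['width']),4),'tq6',o['joint_torque'][5])"; }
m
python3 -m pendant '[[[0.0004,0,0,0.03,0,0,1],[0.0008,0,0,0.06,0,0,1],[0.0008,0,0,0.06,0,0,1]]]' >/dev/null; m
python3 -m pendant '[[[0.0002,0,0,0.015,0,0,1],[0.0002,0,0,0.015,0,0,1]]]' >/dev/null; m
python3 -m pendant '[[[0.0002,0,0,0.015,0,0,1],[0.0002,0,0,0.015,0,0,1]]]' >/dev/null; m
python3 -m pendant '[[[0.0002,0,0,0.015,0,0,1],[0.0002,0,0,0.015,0,0,1]]]' >/dev/null; m
```

```text
head -1.095 M [-0.503  0.905 -0.033] F [-5.5 -3.4  5.1] w 0.0113 tq6 1.5064680576324463
head -1.283 M [-0.504  0.94  -0.073] F [-4.4 -3.   4.9] w 0.011 tq6 1.4990385621786118
head -1.329 M [-0.55   0.929 -0.1  ] F [-4.5 -3.5  4.5] w 0.0109 tq6 0.6665188819169998
head -1.376 M [-0.511  0.849 -0.005] F [-5.3 -3.5  5.7] w 0.0112 tq6 0.6680523790419102
head -1.423 M [-0.579  0.86  -0.019] F [-5.5 -4.3  4.6] w 0.0106 tq6 0.6715863011777401
```

```bash

m(){ python3 -c "
from h import *
o=sensors.get_obs();y=o['orientation'][:,1];print('head',round(float(np.arctan2(y[1],y[0])),3),'M',np.round(o['moment'],3),'F',np.round(o['contact_force'],1),'w',round(float(o['width']),4),'tq6',o['joint_torque'][5])"; }
python3 -m pendant '[[[0.0002,0,0,0.012,0,0,1],[0.0002,0,0,0.012,0,0,1]]]' >/dev/null; m
python3 -m pendant '[[[0,0,0,0.012,0,0,1],[0,0,0,0.012,0,0,1]]]' >/dev/null; m
python3 -c "
from h import *
snap('wrist','w7.png')"
```

```text
head -1.46 M [-0.517  0.881 -0.076] F [-5.8 -3.8  4.7] w 0.0108 tq6 0.5332290194928646
head -1.498 M [-0.529  0.89   0.068] F [-5.3 -3.5  3.6] w 0.0111 tq6 0.6297950819134712
```

View pics/w7.png

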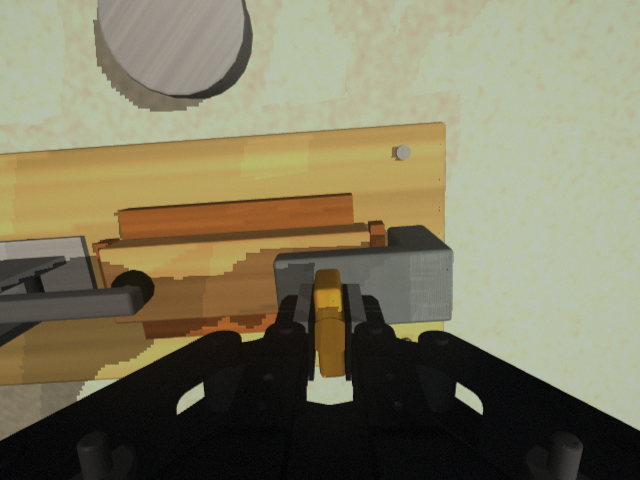

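```bash

m(){ python3 -c "
from h import *
o=sensors.get_obs();y=o['orientation'][:,1];print('head',round(float(np.arctan2(y[1],y[0])),3),'M',np.round(o['moment'],3),'F',np.round(o['contact_force'],1),'w',round(float(o['width']),4),'tq6',o['joint_torque'][5])"; }
for i in 1 ; do
python3 -m pendant '[[[0,0,0,0.015,0,0,1],[0,0,0,0.015,0,0,1]]]' >/dev/null; m
python3 -m pendant '[[[0,0,0,0.015,0,0,1],[0,0,0,0.015,0,0,1]]]' >/dev/null; m
python3 -m pendant '[[[0,0,0,0.015,0,0,1],[0,0,0,0.015,0,0,1]]]' >/dev/null; m
done
python3 -c "
from h import *
snap('wrist','w8.png')
cv2.imwrite('pics/w78.png',np.hstack([cv2.resize(cv2.imread(f)[230:400,260:400],None,fx=2.8,fy=2.8,interpolation=cv2.INTER_CUBIC) for f in ['pics/w6.png','pics/w8.png']]))"
```

```text
head -1.545 M [-0.566  0.888  0.315] F [-5.7 -4.2  4.4] w 0.0107 tq6 1.043618805706501
head -1.591 M [-0.583  0.887  0.889] F [-5.2 -3.1  5.3] w 0.0106 tq6 1.65104940533638
head -1.637 M [-0.645  0.931  1.588] F [-4.4 -3.6  5.2] w 0.0108 tq6 2.3273438215255737
```

View pics/w78.png

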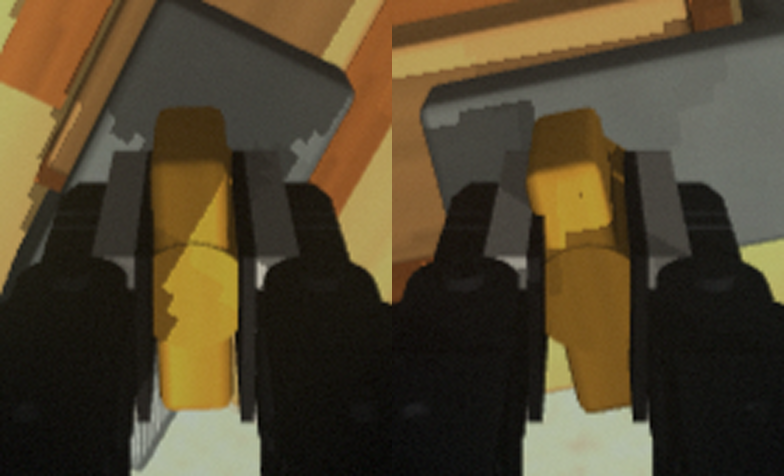

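The screw is seated: the moment rose to 1.6 N m and the wing stopped turning. I'll back off about 1.57 rad from the seat contact at heading ≈ -1.5.

```bash

python3 -m pendant '[[[0,0,0,-0.04,0,0,1],[-0.0005,0,0,-0.08,0,0,1],[-0.001,0,0,-0.12,0,0,1],[-0.0015,0,0,-0.16,0,0,1],[-0.002,0,0,-0.2,0,0,1],[-0.0025,0,0,-0.24,0,0,1],[-0.003,0,0,-0.28,0,0,1],[-0.0035,0,0,-0.32,0,0,1],[-0.004,0,0,-0.36,0,0,1],[-0.005,0,0,-0.4,0,0,1],[-0.0055,0,0,-0.44,0,0,1],[-0.006,0,0,-0.48,0,0,1],[-0.0065,0,0,-0.52,0,0,1],[-0.0065,0,0,-0.55,0,0,1],[-0.0065,0,0,-0.55,0,0,1],[-0.0065,0,0,-0.55,0,0,1]]]'
python3 -c "
from h import *
o=sensors.get_obs();y=o['orientation'][:,1];print('head',round(float(np.arctan2(y[1],y[0])),3),'M',np.round(o['moment'],3),'w',o['width'],np.abs(o['joint_vel']).max())
snap('wrist','w9.png');snap('scene','s9.png')
cv2.imwrite('pics/w9z.png',np.hstack([cv2.resize(cv2.imread(f)[230:400,260:400],None,fx=2.8,fy=2.8,interpolation=cv2.INTER_CUBIC) for f in ['pics/w8.png','pics/w9.png']]))
cv2.imwrite('pics/s9z.png',cv2.resize(cv2.imread('pics/s9.png')[150:300,250:400],None,fx=4,fy=4,interpolation=cv2.INTER_CUBIC))"
```

```text
time_s: 14.95
eef_pos: [0.6074, -0.0637, 0.2581]
orientation: [[-0.002, 0.996, 0.09], [0.001, 0.09, -0.996], [-1.0, -0.002, -0.001]]
contact_force: [-8.1, 2.5, 7.5]
width: 0.0108
head 0.09 M [0.684 1.193 0.02 ] w 0.01077301405509344 0.006772232380740205
```

View pics/w9.png

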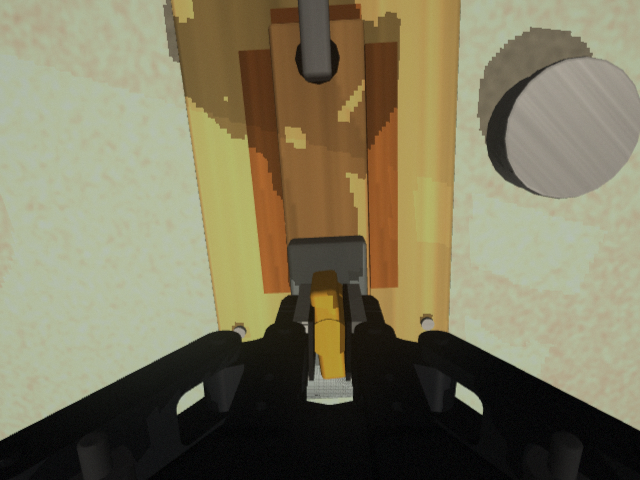

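View pics/w9z.png

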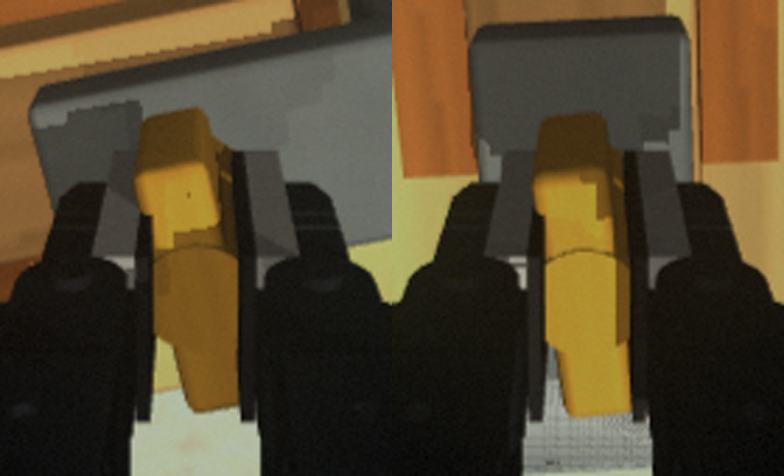

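View pics/s9z.png

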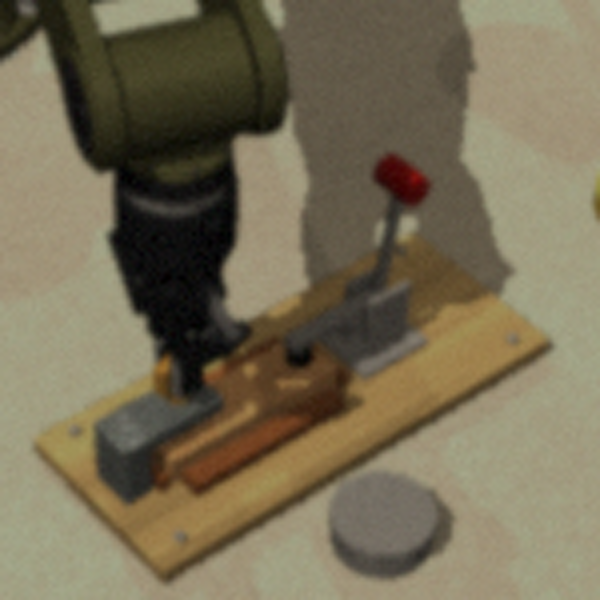

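```bash
python3 - <<'E'
from h import *
for f,a,b in [('w6.png',(190,195),(196,408)),('w8.png',(178,178),(214,408)),('w9.png',(572-392,185),(600-392,414))]:
    w=load(f); p=lambda u,v,z:ray(w,260+u/2.8-.3,230+v/2.8-.3,z)
    A=p(*a,.111);B=p(*b,.111);d=B-A;print(f,np.linalg.norm(d),np.arctan2(d[1],d[0])-JA,(A+B)/2)
E
```

```text
w6.png 0.03077852899874963 -1.0799740382311822 [ 0.60843141 -0.06704846  0.111     ]
w8.png 0.03303978879341527 -3.206884419509038 [ 0.60772146 -0.06550522  0.111     ]
w9.png 0.033139229278660455 -1.5102520097468286 [ 0.60754112 -0.06599935  0.111     ]
```

```bash

python3 -m pendant '[[[0,0,0,0.01,0,0,1],[0,0,0,0.02,0,0,1],[0,0,0,0.02,0,0,1],[0,0,0,0.02,0,0,1],[0,0,0,0.02,0,0,1],[0,0,0,0.02,0,0,1]]]'
python3 -c "
from h import *
o=sensors.get_obs();y=o['orientation'][:,1];print(o['time_s'],'head',round(float(np.arctan2(y[1],y[0])),3),'M',np.round(o['moment'],3),'w',o['width'],np.abs(o['joint_vel']).max())
r.close_job()"
```

```text
time_s: 15.65
eef_pos: [0.6074, -0.0637, 0.258]
orientation: [[-0.001, 1.0, 0.027], [0.001, 0.027, -1.0], [-1.0, -0.001, -0.001]]
contact_force: [-5.8, 2.5, 6.7]
width: 0.0109
15.65 head 0.027 M [ 0.607  1.069 -0.073] w 0.01091487116018479 0.0018601284599020175
the job is handed in; nothing more can be done
```

The job is handed in at 15.65 s, with the clamp shut and the gripper still holding the screw by its wing. I got no verdict back.

- **Clamp:** I pinched the red barrel, followed its arc to the closed position and let go. It stayed shut by itself: the scene picture from before the last small turn shows the arm level with its pad on the blank. The pad's force on the blank can't be read directly.
- **Screw seated:** I gripped the wing at about -2.04 rad and turned clockwise. The moment rose from about zero to 1.6 N m and the wing stopped turning in line with the jig's x, so the screw was seated.
- **Backed off:** I turned back a quarter turn. My three estimates came out at -1.61, -1.63 and -1.70 rad. They differ because the wing had slipped slightly in the fingers at the stop. I then turned 0.06 rad clockwise, which should put it at about -1.55 to -1.64 rad, inside the allowed -1.87 to -1.27. I took no picture after that last turn.
- **At the end:** The fingers were 10.9 mm apart on the 10 mm wing. The arm was still, with joint speeds below 0.002 rad/s.
- **Blank and bystanders:** In the last pictures the blank lay in its nest and the tin looked unmoved. I never worked near the offcut or the tape roll, but did not measure the blank or the bystanders again at the end.

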